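# Lay out the parts for two mower jobs

## Robot

A 6-joint arm with a two-finger parallel gripper is mounted at the origin on the work surface. World frame = base frame: x ahead of the robot, y to its left, z up, the work surface at z = 0. Lengths are in mm, angles in rad, forces in N, time in s.
With the tool pointing down it reaches from about 350 to 975 mm from the base axis. Payload 7.1 kg.
Tool frame: the origin (TCP) lies midway between the tips of the shut fingers; the grasp point (between the pads) lies 19 mm behind it (ctrl.tcp_to_grasp is the distance from the TCP to the grasp point, in mm); z points along the fingers, y is the line along which they close (so a half turn about z gives the same grasp; the last joint's range is limited). The gripper opens to 88 mm and grips with 3 to 60 N. Pads are 20 mm wide; open, the fingers measure 115 mm over their backs; the gripper's body (75 mm by 178 mm) begins 61 mm behind the grasp point.
Start: joints at [1.294, 0.423, 1.63, -0, 1.089, -0.019], TCP at [159.315, 604.337, 222.675] pointing down, gripper open.
Joint ranges: [-3, 3], [-0.9, 2.11], [0.09, 2.58], [-1.31, 4.45], [0.11, 2.69], [-2.54, 2.54]. Speed limits (rad/s): [2.39, 2.39, 3.01, 3.14, 3.14, 3.14].

## Interface

Orientations are given as a rotation vector (axis times angle).
In Python, from workcell import get_obs, cams, ticket, boxes_of, ctrl gives the robot as it stands.
- The arm moves only by the shell command python3 -m creep 'ROWS' [OPENING]. ROWS is JSON, one flat list of numbers, 4 for each row, row after row: the shift along the world's x, y, z in m, then the turn about the world's z in rad. In form: [tx, ty, tz, spin, tx, ty, tz, spin, ...]. A call has 1 to 10 rows; each row is the pose to reach, as a shift and turn from the pose commanded when the call began; what a row does not reach only later rows make up. A row lasts 1/12 s, in which the tool goes at most 41.7 mm and 7.16 degrees, less where a joint would pass 70% of its speed; a pose out of reach is approached as far as the arm can. A call with a gripper value outside its range is refused whole. OPENING is the opening, from 0 (shut) to 1 (fully open), set as the call begins (- or left out, the last holds). The fingers move at their own pace and stop on an object; the grip force is fixed at half the most. Time passes only in rows, so rows that repeat a pose let the fingers close. It gives the time, the measured TCP pose, the force, the opening and the grip force at its end, in the units of the state.
- get_obs(): the state, without advancing time (a new reading comes with each control period).
- cams.get_image(name): name is "scene" or "side" or "wrist"; returns (picture, depth): 384x512x3 uint8, red, green, blue; 384x512 float32, mm along the optical axis (not along the pixel's ray), 0 where there is no reading.
- cams.get_calibration(name): a dict with "mtx" (3x3 intrinsics, pixels), "R" (3x3) and "t" (3): a world point X has camera coordinates R X + t; the wrist camera has in their place "mount" (4x4, takes a point from camera to tool coordinates, whose origin is the TCP and whose axes are the flange's). Camera axes: x right, y down, z forward; pixel columns grow to the right and rows downward; lengths in mm; the calibration is good to about 2 mm. A picture is of the moment at which its call begins: read the wrist's pose just before it. get_calibration takes no time and is no camera call.
- ticket.close_job(): hands the job in; it is judged then, once.
Trained networks look in the newest picture that a camera, given by its name, has taken for a name from the list of things; names that differ only in an ending like _2 or _b are one class to them, and where a whole thing is asked for, a point or a joint stands for the part that bears it (a point fixed in the world has none). Each returns a list of dicts, best first, with "score" (0 to 1); they miss things now and then, are a little off and sometimes report something else, mostly with a low value. They report only what shows in the picture. A call takes as long as a camera call. They do not tell look-alikes from the thing itself.
- boxes_of(camera, target): "centre" ([column, row] in pixels, amid what is visible of it).
The state is a dict: "t": time; "qpos": joint angles; "qvel": joint speeds; "joint_torque": joint torques, N m; "ee_pos": TCP position; "orientation": TCP orientation; "ft_force": force on the tool from outside, world axes, zero at the start; "moment": the same for the moment, N m; "width": finger opening in mm; "grasp_force": force on a finger pad.
Only numpy, scipy, OpenCV 4.12 (cv2) and the standard library are available. Lean on these libraries where they do the work, as an engineer would, in place of code of your own. Each camera call takes 0.05 s, during which the arm holds its last target. There are 200 camera calls.

## Task

Make up two kits on the bench for the mower. For the engine service put the oil filter (standing upright), the panel air filter (lying flat) and the spark plug (lying) in the rectangular steel tray; for the blade change put the blade hub (standing on its flange) and the longer of the two hex bolts (lying) in the round steel dish. Every part rests on the tray's or dish's own floor, none on its rim or on another part, and the short bolt, the wrench and the tape measure stay where they are.

Things in the scene. Friction and masses are not known exactly. Their poses are not given: they have to be found in the camera images.
- tray: Rectangular shallow steel parts tray, 280 (its x) by 160 (its y) mm outside, 18 mm high (20.5 with the rolled rim), walls and floor 3 mm thick, open above. It does not move. Origin: centre of its underside; its floor lies 3 mm above that. z up.
- dish: Round shallow steel parts dish, 184 mm across the rim, 166 mm across the foot, 18 mm high (20.5 with the rolled rim), wall and floor 3 mm thick, open above. It does not move. Origin: centre of its underside; its floor lies 3 mm above that. z up.
- oil_filter: Spin-on oil filter: black canister, 60 mm diameter, 58 mm tall, fluted domed top, straight sides from 3 to 48 mm height; 0.25 kg; stands upright on the bench. Origin: centre of its underside, z up.
- air_filter: Panel air filter: flat rubber-framed block, 96 (its x) by 48 (its y) by 22 mm high, with pale paper pleats on top (to 24 mm); 0.07 kg; lies flat. Origin: centre of its underside, z up.
- spark_plug: Spark plug lying on a flat of its hexagon, 81 mm long along its x. Origin on its axis, in the hexagon, 10.4 mm above what it lies on; close to the balance point. Hexagon 20.8 mm across flats (24 across corners) from x = -8 to +6 mm, seat washer 20.4 mm diameter to x = +10, thread 14 mm diameter to x = +30 and a small electrode to x = +35, white insulator 11.5 mm diameter from x = -8 to -36, terminal 8 mm diameter to x = -46; 0.055 kg.
- blade_hub: Mower blade hub (blade adapter): dark steel tube 34 mm outside diameter, 42 mm tall overall, bored 24 mm, on a 7 mm thick round flange 50 mm in diameter with two small ears that reach 29 mm from the axis along its x, both ways; 0.3 kg; stands on the flange. Origin: centre of its underside, z up.
- long_bolt: The longer hex bolt, lying: 88 mm long over all along its x. Origin on its axis at mid-length, 8 mm above what it lies on. Hex head 19 mm across flats, 8 mm thick, at the -x end; plain round shank 12 mm diameter and 80 mm long reaching to +x, its end dipping 2.5 degrees below its x axis as the bolt lies on head and tip; balance point 5 mm from the origin towards the head; 0.09 kg.
- short_bolt: The shorter hex bolt, lying: same head and shank diameter as the long one but only 44 mm long over all along its x. Origin on its axis at mid-length. Not wanted in either kit: it stays where it is.
- wrench: Bystander: steel combination wrench lying flat, 150 mm long (its x), 38 mm wide at the open jaw, 8 mm thick, to be left alone. Origin: centre of its underside.
- tape_measure: Bystander: yellow and black tape measure, about 78 (its x) by 48 (its y) by 63 mm high, to be left alone. Origin: centre of its underside.
There are look-alikes about, which are no part of the job. Of the things that look like the air_filter, the largest one is meant.

How it is judged:
By the outcome, as a careful person would: the job done as asked, in the order asked, and still so for the second after the job is handed in, with the robot touching nothing.
It also fails if it takes over 144 s, if anything falls off the work surface, if the arm or the gripper's body presses on something with over 40 N, if the wrist force passes 120 N, or if a joint passes its speed limit or range.

## Working session

There is one attempt and no reset: what is moved stays moved. The work goes in short steps, Python scripts to look and compute and a shell command to move; the robot and the scene stay as the last step left them, time stands still between calls to the robot, and variables do not carry over. Pictures are saved under pics/ and viewed, at most 14 in all, crops included, and the job is handed in when it is done.

```bash
mkdir -p pics; ls; cat > h.py <<'E'
import numpy as np, cv2
from workcell import get_obs, cams, ticket, boxes_of, ctrl
from scipy.spatial.transform import Rotation as Ro
def shot(name):
    o=get_obs(); im,d=cams.get_image(name); c=cams.get_calibration(name)
    K=np.array(c["mtx"])
    if "R" in c: R=np.array(c["R"]).T; p=-R@np.array(c["t"])
    else:
        T=np.eye(4); T[:3,:3]=Ro.from_rotvec(o["orientation"]).as_matrix(); T[:3,3]=o["ee_pos"]
        T=T@np.array(c["mount"]); R=T[:3,:3]; p=T[:3,3]
    v,u=np.mgrid[:384,:512]
    P=np.stack([(u-K[0,2])/K[0,0]*d,(v-K[1,2])/K[1,1]*d,d],-1)@R.T+p
    P[d==0]=np.nan
    return im,d,P
def save(im,fn,crop=None,s=1.5):
    if crop: im=im[crop[1]:crop[3],crop[0]:crop[2]]
    cv2.imwrite(fn,cv2.resize(im[...,::-1],None,fx=s,fy=s,interpolation=cv2.INTER_CUBIC))
E
python3 - <<'E'
from h import *
a,d,P=shot("scene"); np.savez("scene.npz",a=a,d=d,P=P)
b,d2,P2=shot("side"); np.savez("side.npz",a=b,d=d2,P=P2)
save(a,"pics/scene.png"); save(b,"pics/side.png")
for n in ["tray","dish","oil_filter","air_filter","spark_plug","blade_hub","long_bolt","short_bolt","wrench","tape_measure"]:
    for r in boxes_of("scene",n)[:4]:
        c,rr=map(int,r["centre"]); print(n,r["centre"],round(r["score"],2),np.round(P[rr,c]))
E
```

```text
pics
tray [292.5, 218.0] 0.57 [576. 111.   3.]
oil_filter [164.5, 144.7] 0.72 [ 628. -280.   53.]
air_filter [256.7, 113.9] 0.82 [ 352. -182.   18.]
air_filter [216.9, 99.7] 0.73 [ 387. -312.   27.]
air_filter [193.5, 125.6] 0.51 [ 505. -298.   17.]
spark_plug [404.8, 198.9] 0.7 [363. 305.  21.]
blade_hub [412.5, 256.5] 0.8 [506. 388.  35.]
long_bolt [345.3, 287.0] 0.55 [653. 305.  15.]
wrench [124.2, 182.3] 0.88 [ 764. -303.    7.]
wrench [414.2, 256.7] 0.51 [506. 391.  38.]
tape_measure [196.5, 249.0] 0.79 [800.   8.  64.]
```

View pics/scene.png

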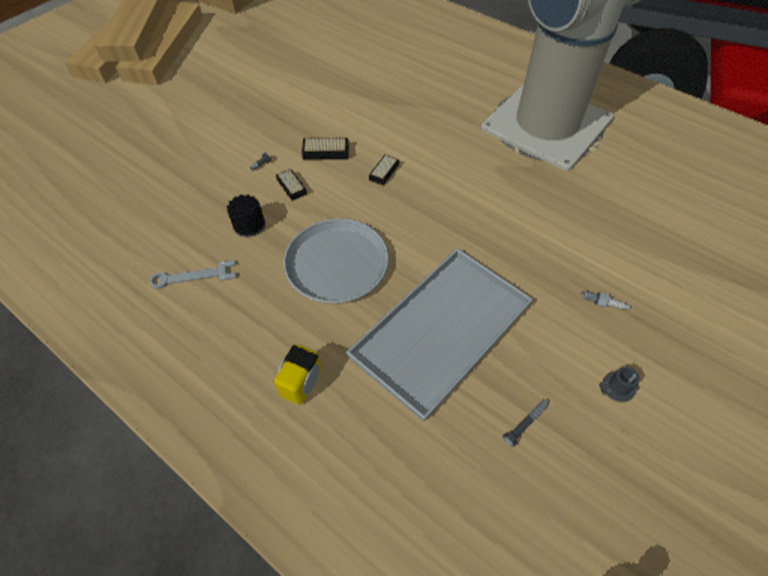

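View pics/side.png

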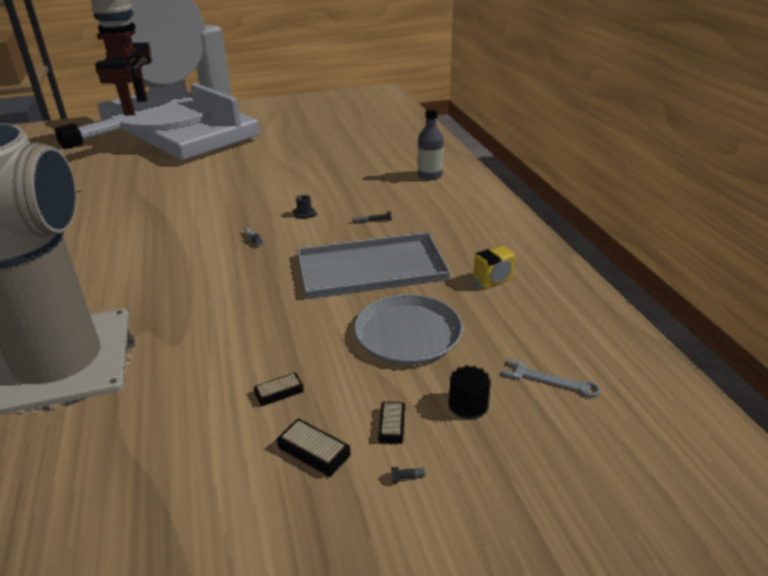

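The three filter look-alikes in scene are at (217,100), (257,114) and (194,126). The first is clearly the largest, and I'll confirm that with a crop. The long bolt is at (350,283) and the short one at (174,107). Next I'll measure everything.

```bash
cat > m.py <<'E'
from h import *
for n in ["scene","side"]:
    z=np.load(n+".npz"); P=z["P"]; 
    ok=(P[...,2]>5)&(P[...,2]<90)&(P[...,0]>280)&(P[...,0]<950)&(abs(P[...,1])<480)
    # grid clusters
    k,l,st,ce=cv2.connectedComponentsWithStats(ok.astype(np.uint8),connectivity=8)
    print(n,"bench z", np.round(np.nanmedian(P[...,2][(abs(P[...,2])<10)&(P[...,0]>300)&(P[...,0]<900)]),1))
    for i in range(1,k):
        if st[i,4]<25: continue
        Q=P[l==i]; (c,s,a)=cv2.minAreaRect(Q[:,:2].astype(np.float32))
        print(np.round(ce[i]),st[i,4],"c",np.round(c),"size",np.round(s),"ang",round(a),"z95",np.round(np.percentile(Q[:,2],[5,97])))
E
python3 m.py; python3 -c "
from h import *
a=np.load('scene.npz')['a'];b=np.load('side.npz')['a']
A=cv2.resize(a[80:160,150:280],(780,480))[:300];
save(a,'pics/af.png',(150,80,280,145),6)"
```

```text
scene bench z 0.0
[216.  99.] 433 c [ 375. -322.] size [53. 96.] ang 38 z95 [ 8. 25.]
[174. 107.] 64 c [ 488. -401.] size [19. 42.] ang 87 z95 [ 6. 19.]
[256. 113.] 230 c [ 345. -188.] size [72. 36.] ang 10 z95 [ 7. 19.]
[194. 122.] 232 c [ 494. -308.] size [72. 36.] ang 71 z95 [ 9. 19.]
[164. 143.] 524 c [ 617. -300.] size [58. 58.] ang 78 z95 [11. 59.]
[223. 167.] 799 c [ 582. -108.] size [186. 185.] ang 45 z95 [ 6. 22.]
[292. 217.] 1121 c [577. 118.] size [165. 285.] ang 86 z95 [ 6. 22.]
[130. 183.] 313 c [ 760. -290.] size [ 38. 148.] ang 50 z95 [5. 9.]
[403. 200.] 184 c [364. 307.] size [19. 80.] ang 17 z95 [10. 22.]
[198. 249.] 866 c [786.  -1.] size [80. 49.] ang 14 z95 [18. 64.]
[414. 256.] 438 c [495. 393.] size [50. 44.] ang 90 z95 [ 6. 43.]
[350. 283.] 237 c [630. 312.] size [21. 90.] ang 78 z95 [ 8. 20.]
side bench z 2.1
[288. 108.] 272 c [837. 469.] size [22. 56.] ang 89 z95 [10. 88.]
[202. 138.] 169 c [486. 393.] size [50. 66.] ang 54 z95 [ 7. 45.]
[248. 145.] 102 c [632. 314.] size [40. 86.] ang 81 z95 [ 6. 19.]
[169. 157.] 75 c [362. 309.] size [22. 86.] ang 10 z95 [ 9. 24.]
[248. 176.] 2159 c [584. 127.] size [196. 295.] ang 86 z95 [ 5. 23.]
[328. 177.] 623 c [820.  27.] size [172.  66.] ang 44 z95 [11. 66.]
[272. 217.] 1722 c [ 581. -111.] size [188. 184.] ang 85 z95 [ 5. 23.]
[367. 252.] 441 c [ 759. -294.] size [ 39. 149.] ang 49 z95 [ 6. 11.]
[313. 261.] 836 c [ 613. -305.] size [61. 58.] ang 79 z95 [ 9. 61.]
[185. 259.] 431 c [ 344. -189.] size [71. 44.] ang 10 z95 [ 7. 21.]
[261. 281.] 432 c [ 491. -313.] size [71. 35.] ang 71 z95 [ 9. 21.]
[209. 297.] 1062 c [ 368. -320.] size [ 49. 113.] ang 39 z95 [ 9. 27.]
[271. 315.] 161 c [ 485. -410.] size [18. 45.] ang 81 z95 [ 8. 22.]
```

View pics/af.png

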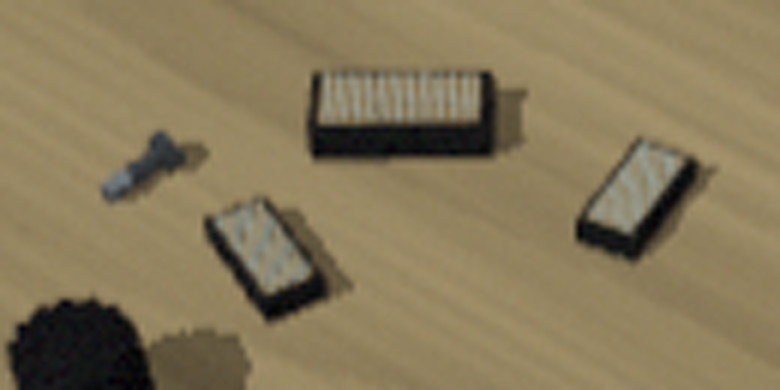

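The crop confirms it: the wide filter in the middle (scene px 217,99) is 96x53 mm measured, against 72x36 for the other two. It's the one meant. Now the finer poses.

```bash
python3 - <<'E'
from h import *
o=get_obs(); M=Ro.from_rotvec(o["orientation"]).as_matrix()
print("tool y yaw",np.degrees(np.arctan2(M[1,1],M[0,1])),"toolz",np.round(M[:,2],3),o["ee_pos"],"w",o["width"],ctrl.tcp_to_grasp)
for n in ["scene","side"]:
    P=np.load(n+".npz")["P"].reshape(-1,3); P=P[~np.isnan(P[:,0])]
    def sel(c,r,z0,z1): return P[(np.hypot(P[:,0]-c[0],P[:,1]-c[1])<r)&(P[:,2]>z0)&(P[:,2]<z1)]
    def rect(t,Q):
        c,s,a=cv2.minAreaRect(Q[:,:2].astype(np.float32)); print(n,t,len(Q),"c",np.round(c,1),"s",np.round(s,1),"a",round(a,1))
    rect("oil top",sel((615,-302),50,48,66))
    rect("air top",sel((372,-322),65,20,30))
    rect("hub top",sel((494,393),35,37,50)); rect("hub fl",sel((494,393),45,5,12))
    rect("tray rim",sel((578,120),175,15.5,26)); rect("dish rim",sel((582,-109),105,15.5,26))
    for t,c,z in(("bolt",(630,313),8),("plug",(363,308),8)):
        Q=sel(c,60,z,30); m=Q[:,:2].mean(0); u=np.linalg.svd(Q[:,:2]-m)[2][0]; s=(Q[:,:2]-m)@u
        print(n,t,"mean",np.round(m,1),"dir",np.round(np.degrees(np.arctan2(u[1],u[0])),1),"mid",np.round(m+u*(s.min()+s.max())/2,1),"len",np.round(np.ptp(s)))
        b=np.linspace(s.min(),s.max(),9)
        print("   ztop along dir",[round(float(np.percentile(Q[(s>=b[i])&(s<=b[i+1]),2],95)),1) for i in range(8)])
E
```

```text
tool y yaw 75.22986087041355 toolz [-0. -0. -1.] [159.31955308 604.33227941 222.67045247] w 87.53479760770878 18.700000000000003
scene oil top 291 c [ 616.7 -300.1] s [57.8 57.1] a 77.7
scene air top 292 c [ 376.  -321.7] s [49.6 93.7] a 38.4
scene hub top 107 c [491.2 392.2] s [32.7 31.9] a 67.6
scene hub fl 178 c [495.6 392.7] s [42.2 50.2] a 2.0
scene tray rim 831 c [573.5  76.9] s [247.1 285.3] a 85.8
scene dish rim 417 c [ 582.4 -108.3] s [186.  185.4] a 45.4
scene bolt mean [636.3 308.4] dir -7.8 mid [629.9 309.3] len 89.0
   ztop along dir [12.7, 13.8, 15.0, 14.6, 14.8, 15.2, 17.1, 21.0]
scene plug mean [365.8 305.2] dir 108.6 mid [365.2 307.2] len 80.0
   ztop along dir [18.7, 17.7, 21.4, 22.4, 20.4, 16.6, 16.7, 14.9]
side oil top 447 c [ 613.6 -304.9] s [58.4 56.8] a 69.4
side air top 831 c [ 373.2 -325.7] s [49.3 96.1] a 38.6
side hub top 45 c [490.8 389.5] s [31.1 31.4] a 34.3
side hub fl 61 c [493.  391.5] s [68.2 58.8] a 73.6
side tray rim 687 c [575.   76.8] s [250.9 283.8] a 86.0
side dish rim 467 c [ 580.9 -111.5] s [188.1 184.1] a 85.3
side bolt mean [632.9 303.3] dir 171.4 mid [630.1 303.8] len 86.0
   ztop along dir [22.7, 16.9, 18.3, 15.8, 18.2, 15.0, 16.1, 14.9]
side plug mean [364.7 293.8] dir -71.3 mid [361.1 304.2] len 79.0
   ztop along dir [16.2, 19.4, 19.0, 23.6, 23.6, 24.2, 20.7, 19.8]
```

```bash
python3 -m creep '[0.005,-0.01,0,0, 0.015,-0.03,0,0, 0.032,-0.063,0,0, 0.05,-0.1,0,0, 0.068,-0.135,0,0, 0.086,-0.171,0,0, 0.104,-0.207,0,0, 0.122,-0.243,0,0, 0.14,-0.279,0,0, 0.158,-0.314,0,0]' 1
```

```text
t: 1.43
ee_pos: [317.4, 287.8, 222.8]
orientation: [0.403, 3.115, 0.0]
ft_force: [1.0, -1.1, 0.4]
width: 87.8
grasp_force: 0.0
```

```bash
python3 -m creep '[0.017,-0.034,0,0, 0.034,-0.067,0,0, 0.051,-0.101,0,0, 0.068,-0.135,0,0, 0.085,-0.168,0,0, 0.102,-0.202,0,0, 0.119,-0.236,0,0, 0.136,-0.269,0,0, 0.153,-0.303,0,0, 0.17,-0.337,0,0]' | head -2
python3 -m creep '[0.016,-0.032,-0.01,0, 0.032,-0.064,-0.02,0, 0.048,-0.095,-0.03,0, 0.064,-0.127,-0.045,0, 0.08,-0.159,-0.06,0, 0.096,-0.19,-0.075,0, 0.109,-0.216,-0.09,0, 0.119,-0.236,-0.1,0, 0.126,-0.249,-0.105,0, 0.128,-0.253,-0.105,0]'
python3 - <<'E'
from h import *
a,d,P=shot("wrist"); save(a,"pics/w1.png")
Q=P[(P[...,2]>48)&(P[...,2]<64)&(np.hypot(P[...,0]-615,P[...,1]+302)<60)]
print(len(Q),cv2.minAreaRect(Q[:,:2].astype(np.float32)))
E
```

```text
t: 2.27
ee_pos: [487.2, -49.0, 222.9]
t: 3.1
ee_pos: [614.6, -301.9, 116.0]
orientation: [-0.407, -3.114, -0.0]
ft_force: [0.1, 0.4, -0.1]
width: 87.9
grasp_force: 0.0
5189 ((614.6133422851562, -302.7452392578125), (58.1232795715332, 58.82326889038086), 15.934271812438965)
```

View pics/w1.png

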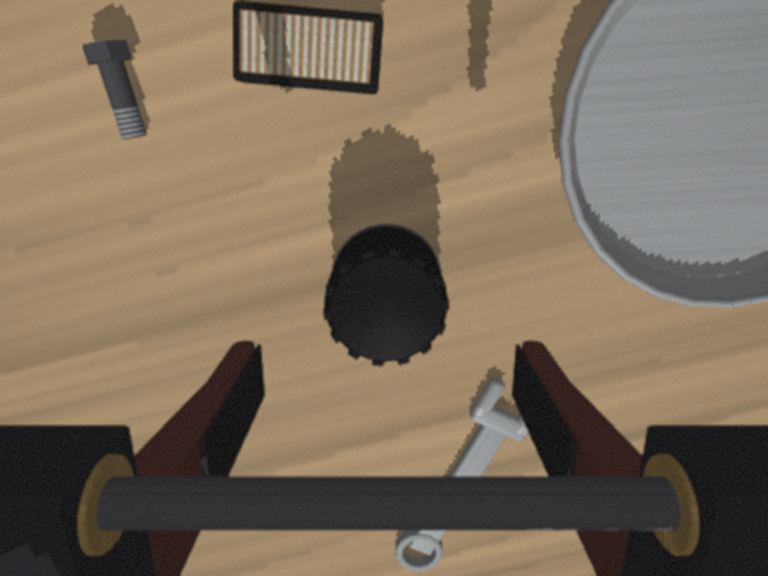

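The filter at wrist px (257,197) is centred between the fingers. It measured (614.6,-302.7), 58 mm wide, so I'll grasp it.

```bash
python3 -m creep '[0,0,-0.015,0, 0,0,-0.035,0, 0,0,-0.06,0, 0,0,-0.08,0, 0,0,-0.095,0, 0,0,-0.102,0, 0,0,-0.104,0, 0,0,-0.104,0]' 1 | sed -n 2,4p
python3 -m creep '[0,0,0,0, 0,0,0,0, 0,0,0,0, 0,0,0,0, 0,0,0,0, 0,0,0,0, 0,0,0,0, 0,0,0,0]' 0
python3 -m creep '[0,0,0.005,0, 0,0,0.015,0, 0,0,0.03,0, 0,0,0.045,0, 0,0.005,0.06,0, 0.001,0.015,0.07,0, 0.003,0.03,0.075,0, 0.005,0.05,0.075,0, 0.009,0.075,0.075,0, 0.013,0.1,0.075,0]'
```

```text
ee_pos: [615.3, -299.3, 13.7]
orientation: [-0.403, -3.115, -0.0]
ft_force: [0.3, -0.0, -0.1]
t: 4.48
ee_pos: [615.8, -300.4, 14.6]
orientation: [0.403, 3.114, -0.002]
ft_force: [-1.8, -3.0, 6.3]
width: 59.1
grasp_force: 30.0
t: 5.32
ee_pos: [628.1, -197.4, 89.2]
orientation: [-0.404, -3.115, -0.0]
ft_force: [0.7, -0.4, -2.7]
width: 58.9
grasp_force: 30.0
```

```bash
python3 -m creep '[0.004,0.03,0,0, 0.008,0.06,0,0, 0.012,0.094,0,0, 0.016,0.13,0,0, 0.021,0.166,0,0, 0.026,0.202,0,0, 0.03,0.238,0,0, 0.034,0.27,0,0, 0.037,0.292,0,0, 0.039,0.305,0,0]' | sed -n 2p
python3 -m creep '[0.001,0.006,0,0, 0.001,0.008,-0.01,0, 0.001,0.008,-0.025,0, 0.001,0.008,-0.04,0, 0.001,0.008,-0.055,0, 0.001,0.008,-0.063,0, 0.001,0.008,-0.068,0, 0.001,0.008,-0.07,0, 0.001,0.008,-0.07,0]'
```

```text
ee_pos: [666.6, 109.7, 88.9]
t: 6.9
ee_pos: [667.8, 112.5, 18.1]
orientation: [-0.405, -3.114, 0.001]
ft_force: [-0.5, 0.5, -3.2]
width: 59.0
grasp_force: 30.0
```

```bash
python3 -m creep '[0,0,-0.001,0, 0,0,-0.002,0, 0,0,-0.002,0, 0,0,-0.002,0]' | sed -n 2,4p; python3 -m creep '[0,0,-0.001,0, 0,0,-0.001,0]' | sed -n 2,4p
```

```text
ee_pos: [668.8, 113.0, 17.6]
orientation: [0.404, 3.115, -0.0]
ft_force: [-2.7, -2.0, 5.4]
ee_pos: [668.8, 113.0, 17.5]
orientation: [0.404, 3.115, -0.0]
ft_force: [-5.7, -2.6, 13.4]
```

```bash
python3 -m creep '[0,0,0,0, 0,0,0,0, 0,0,0,0, 0,0,0.01,0, 0,0,0.03,0, 0,0,0.06,0, 0,0,0.09,0, -0.005,-0.007,0.11,0, -0.015,-0.022,0.12,0, -0.032,-0.046,0.12,0]' 1 | sed -n 2,5p
python3 -m creep '[-0.02,-0.03,0,-0.05, -0.041,-0.06,0,-0.12, -0.062,-0.092,0,-0.2, -0.083,-0.124,0,-0.28, -0.104,-0.156,0,-0.36, -0.125,-0.187,0,-0.44, -0.146,-0.218,0,-0.52, -0.167,-0.249,0,-0.58, -0.188,-0.28,0,-0.62, -0.209,-0.311,0,-0.64]' | sed -n 2,5p
python3 -m creep '[-0.015,-0.023,0,0, -0.03,-0.045,0,0, -0.042,-0.063,-0.01,0, -0.05,-0.074,-0.02,0, -0.053,-0.079,-0.03,0, -0.053,-0.079,-0.035,0, -0.053,-0.079,-0.035,0]' | sed -n 2,5p
cat > w.py <<'E'
from h import *
import sys
# usage: x y r zlo zhi
x,y,r,z0,z1=map(float,sys.argv[1:6])
a,d,P=shot("wrist"); np.savez("w.npz",a=a,P=P); o=get_obs(); M=Ro.from_rotvec(o["orientation"]).as_matrix()
Q=P[(P[...,2]>z0)&(P[...,2]<z1)&(np.hypot(P[...,0]-x,P[...,1]-y)<r)]
c,s,an=cv2.minAreaRect(Q[:,:2].astype(np.float32))
print(len(Q),"c",np.round(c,1),"s",np.round(s,1),"a",round(an,1),"| tcp",np.round(o["ee_pos"],1),"yaw",round(np.degrees(np.arctan2(M[1,1],M[0,1])),1))
E
python3 w.py 374 -323 65 17 32
```

```text
ee_pos: [639.4, 68.7, 139.8]
orientation: [0.4, 3.108, 0.003]
ft_force: [1.7, -0.2, -0.6]
width: 87.8
ee_pos: [426.5, -245.0, 136.4]
orientation: [1.366, 2.828, -0.0]
ft_force: [-0.2, -0.1, -0.9]
width: 88.1
ee_pos: [373.9, -322.0, 99.7]
orientation: [-1.363, -2.828, -0.001]
ft_force: [0.1, 0.1, -0.6]
width: 87.9
7722 c [ 373.7 -323.2] s [48.1 95.8] a 39.6 | tcp [ 374.4 -321.9  100.3] yaw 38.6
```

```bash
python3 -m creep '[0,-0.001,-0.015,0.017, 0,-0.001,-0.035,0.017, 0,-0.001,-0.058,0.017, 0,-0.001,-0.076,0.017, 0,-0.001,-0.087,0.017, 0,-0.001,-0.092,0.017, 0,-0.001,-0.094,0.017, 0,-0.001,-0.094,0.017]' | sed -n 2,4p
python3 -m creep '[0,0,0,0, 0,0,0,0, 0,0,0,0, 0,0,0,0, 0,0,0,0, 0,0,0,0, 0,0,0,0, 0,0,0,0]' 0
python3 -m creep '[0,0,0.005,0, 0,0,0.015,0, 0,0,0.03,0, 0.002,0.005,0.05,0, 0.005,0.013,0.07,0, 0.012,0.028,0.085,0, 0.022,0.052,0.095,0, 0.034,0.08,0.1,0, 0.048,0.112,0.1,0, 0.062,0.145,0.1,0]'
```

```text
ee_pos: [374.8, -323.6, 6.9]
orientation: [1.338, 2.842, -0.0]
ft_force: [0.6, 0.2, 0.1]
t: 11.03
ee_pos: [374.3, -323.7, 6.8]
orientation: [1.339, 2.842, -0.0]
ft_force: [-0.8, 0.1, 3.3]
width: 47.3
grasp_force: 30.0
t: 11.87
ee_pos: [437.0, -177.8, 108.1]
orientation: [1.34, 2.839, 0.0]
ft_force: [-0.2, -0.2, -1.3]
width: 47.9
grasp_force: 30.0
```

```bash
python3 -m creep '[0.015,0.034,0,-0.08, 0.03,0.068,0,-0.17, 0.045,0.102,0,-0.27, 0.06,0.137,0,-0.37, 0.075,0.172,0,-0.47, 0.09,0.207,0,-0.57, 0.104,0.24,0,-0.66, 0.116,0.268,0,-0.72, 0.125,0.289,0,-0.755, 0.1295,0.299,0,-0.763]' | sed -n 2p
python3 -m creep '[0,0,-0.01,0, 0,0,-0.025,0, 0,0,-0.045,0, 0,0,-0.065,0, 0,0,-0.08,0, 0,0,-0.09,0, 0,0,-0.095,0, 0,0,-0.097,0, 0,0,-0.098,0, 0,0,-0.098,0]'
```

```text
ee_pos: [566.9, 123.1, 107.6]
t: 13.53
ee_pos: [564.6, 119.0, 9.7]
orientation: [-2.3, -2.138, 0.004]
ft_force: [-4.3, -2.3, 7.4]
width: 47.7
grasp_force: 30.0
```

```bash
python3 -m creep '[0,0,0,0, 0,0,0,0, 0,0,0,0, 0,0,0.01,0, 0,0,0.03,0, 0,0,0.06,0, -0.004,0.003,0.085,0, -0.015,0.013,0.1,0, -0.032,0.029,0.105,0, -0.054,0.049,0.105,0.04]' 0.73 | sed -n 2,5p
python3 -m creep '[-0.025,0.023,0,0.08, -0.05,0.046,0,0.16, -0.075,0.069,0,0.23, -0.1,0.092,0,0.29, -0.12,0.11,0,0.33, -0.135,0.123,-0.005,0.35, -0.144,0.131,-0.01,0.356, -0.147,0.134,-0.015,0.356, -0.147,0.134,-0.015,0.356]' 0.6 | sed -n 2,5p
python3 w.py 364 303 60 5 30; python3 -c "
from h import *
save(np.load('w.npz')['a'],'pics/w2.png')"
```

```text
ee_pos: [513.7, 169.7, 116.5]
orientation: [2.258, 2.181, 0.008]
ft_force: [-0.6, -0.3, -0.6]
width: 64.5
ee_pos: [364.2, 303.4, 98.1]
orientation: [-1.834, -2.55, 0.002]
ft_force: [0.2, -1.3, 0.3]
width: 52.7
1943 c [362.6 306.8] s [23.3 81.1] a 18.8 | tcp [364.9 303.1  98.4] yaw 18.5
```

View pics/w2.png

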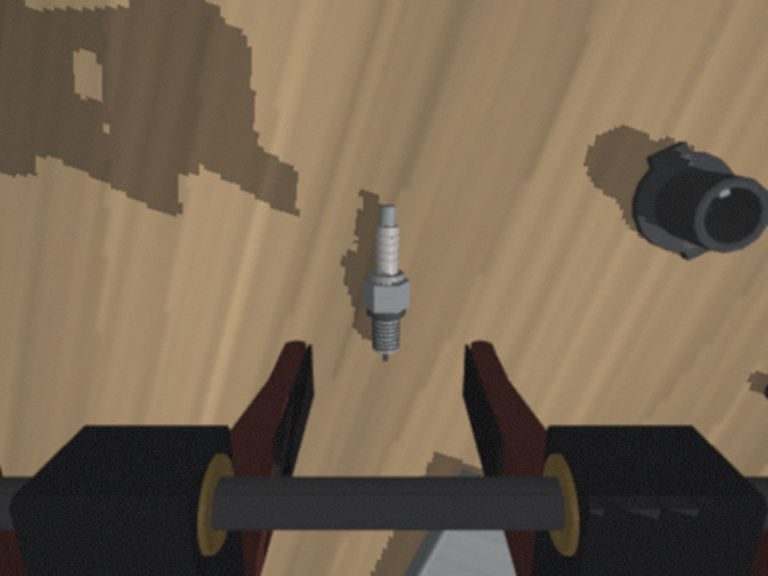

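The plug's hexagon at wrist px (257,197) is right under the grasp point, with the electrode towards the robot.

```bash
python3 -m creep '[0,0,-0.015,0, 0,0,-0.035,0, 0,0,-0.058,0, 0,0,-0.076,0, 0,0,-0.087,0, 0,0,-0.092,0, 0,0,-0.095,0, 0,0,-0.095,0]' | sed -n 2,4p
python3 -m creep '[0,0,0,0, 0,0,0,0, 0,0,0,0, 0,0,0,0, 0,0,0,0, 0,0,0,0, 0,0,0,0, 0,0,0,0]' 0
python3 -m creep '[0,0,0.005,0, 0,0,0.015,0, 0,0,0.03,0, 0,0,0.05,0, 0.004,-0.005,0.065,0, 0.012,-0.015,0.075,0, 0.02,-0.025,0.08,0, 0.03,-0.037,0.08,0]'
```

```text
ee_pos: [365.3, 303.2, 3.6]
orientation: [1.836, 2.549, -0.0]
ft_force: [-0.2, -0.6, 0.4]
t: 16.5
ee_pos: [364.9, 303.5, 4.1]
orientation: [1.835, 2.55, 0.001]
ft_force: [-1.8, -0.9, 5.6]
width: 22.3
grasp_force: 30.0
t: 17.17
ee_pos: [395.6, 266.7, 85.7]
orientation: [1.834, 2.55, 0.004]
ft_force: [0.6, 0.5, 0.2]
width: 22.3
grasp_force: 30.0
```

```bash
python3 -m creep '[0.015,-0.022,0,-0.05, 0.032,-0.047,0,-0.13, 0.05,-0.074,0,-0.21, 0.066,-0.098,0,-0.29, 0.08,-0.119,0,-0.35, 0.089,-0.132,0,-0.38, 0.094,-0.14,0,-0.396, 0.094,-0.14,0,-0.396]' | sed -n 2p
python3 -m creep '[0,0,-0.01,0, 0,0,-0.025,0, 0,0,-0.045,0, 0,0,-0.06,0, 0,0,-0.07,0, 0,0,-0.075,0, 0,0,-0.077,0, 0,0,-0.078,0, 0,0,-0.078,0]'
```

```text
ee_pos: [489.7, 125.2, 84.2]
t: 18.58
ee_pos: [487.0, 126.9, 6.6]
orientation: [-2.299, -2.139, 0.004]
ft_force: [-7.7, 2.4, 15.8]
width: 22.4
grasp_force: 30.0
```

```bash
python3 -m creep '[0,0,0.001,0, 0,0,0.001,0, 0,0,0.001,0, 0,0,0.001,0, 0,0,0.015,0, 0,0,0.035,0, 0,0,0.065,0, 0,0,0.09,0, 0,0,0.105,0, 0,0,0.11,0]' 0.4 | sed -n 2,5p
python3 - <<'E'
from h import *
a,d,P=shot("scene"); save(a,"pics/s2.png",(210,140,400,300),4)
E
```

```text
ee_pos: [490.4, 126.7, 118.1]
orientation: [2.299, 2.137, 0.006]
ft_force: [-0.4, 0.0, -0.4]
width: 35.1
```

View pics/s2.png

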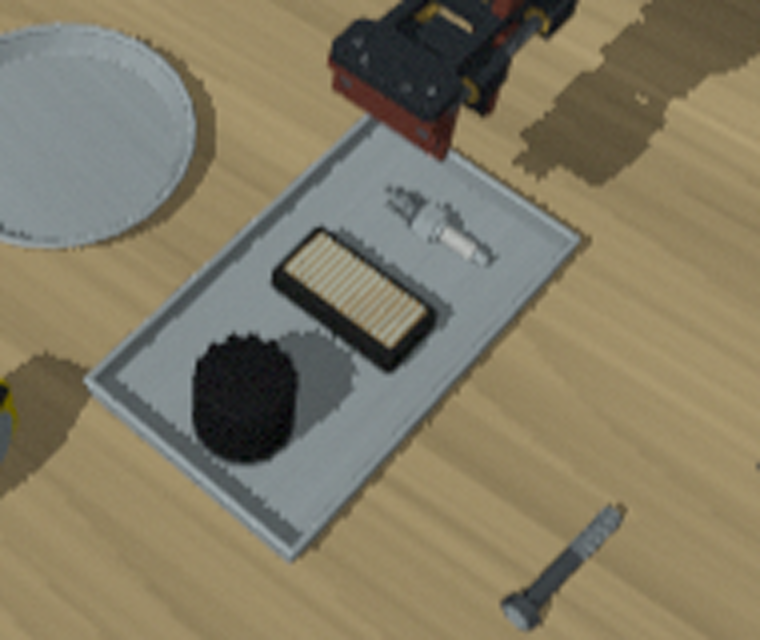

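The engine kit sits cleanly in the tray: oil filter upright, air filter flat, plug lying in the clear. Next is the hub.

```bash
python3 -m creep '[0,0.015,0,0, 0,0.045,0,0, 0,0.08,0,0, 0,0.118,0,0, 0,0.156,0,0, 0,0.194,0,0, 0,0.225,0,0, 0,0.248,0,0, 0,0.26,0,0, 0,0.265,0,0]' 0.9 | sed -n 2,5p
python3 w.py 491 391 30 36 50; python3 - <<'E'
from h import *
P=np.load('w.npz')['P']; Q=P[(P[...,2]>4)&(P[...,2]<11)&(np.hypot(P[...,0]-491,P[...,1]-391)<36)]
print(cv2.minAreaRect(Q[:,:2].astype(np.float32)))
E
```

```text
ee_pos: [488.1, 392.5, 114.2]
orientation: [-2.299, -2.141, 0.002]
ft_force: [-0.4, -0.4, -0.2]
width: 79.2
928 c [491.  393.4] s [33.1 33.1] a 86.4 | tcp [488.2 392.2 114.4] yaw -4.1
((492.1862487792969, 395.74957275390625), (43.81584930419922, 59.223209381103516), 70.71491241455078)
```

```bash
python3 -m creep '[0.002,0,-0.015,0, 0.003,0,-0.035,0, 0.003,0,-0.06,0, 0.003,0,-0.08,0, 0.003,0,-0.093,0, 0.003,0,-0.099,0, 0.003,0,-0.101,0, 0.003,0,-0.101,0]' | sed -n 2,4p
python3 -m creep '[0,0,0,0, 0,0,0,0, 0,0,0,0, 0,0,0,0, 0,0,0,0, 0,0,0,0, 0,0,0,0, 0,0,0,0]' 0
python3 -m creep '[0,0,0.005,0, 0,0,0.015,0, 0,0,0.03,0, 0,0,0.05,0, 0.001,-0.005,0.07,0, 0.003,-0.015,0.085,0, 0.006,-0.03,0.095,0, 0.01,-0.05,0.1,0, 0.015,-0.078,0.1,0, 0.021,-0.108,0.1,0]'
```

```text
ee_pos: [492.1, 390.9, 14.7]
orientation: [2.302, 2.138, -0.0]
ft_force: [-0.1, -0.3, -1.2]
t: 21.68
ee_pos: [491.5, 391.4, 14.8]
orientation: [-2.301, -2.139, 0.001]
ft_force: [-1.5, 0.9, 3.4]
width: 32.6
grasp_force: 30.0
t: 22.52
ee_pos: [513.1, 282.3, 116.0]
orientation: [2.299, 2.14, 0.002]
ft_force: [0.5, 0.5, -3.6]
width: 32.9
grasp_force: 30.0
```

```bash
python3 -m creep '[0.007,-0.034,0,0, 0.014,-0.07,0,0, 0.021,-0.107,0,0, 0.028,-0.145,0,0, 0.035,-0.183,0,0, 0.043,-0.22,0,0, 0.05,-0.256,0,0, 0.056,-0.29,0,0, 0.062,-0.318,0,0, 0.066,-0.338,0,0]' | sed -n 2p
python3 -m creep '[0.003,-0.012,0,0, 0.0035,-0.018,-0.01,0, 0.0035,-0.018,-0.025,0, 0.0035,-0.018,-0.045,0, 0.0035,-0.018,-0.065,0, 0.0035,-0.018,-0.08,0, 0.0035,-0.018,-0.09,0, 0.0035,-0.018,-0.095,0, 0.0035,-0.018,-0.097,0, 0.0035,-0.018,-0.097,0]'
```

```text
ee_pos: [578.7, -58.1, 115.5]
t: 24.18
ee_pos: [582.0, -72.0, 17.9]
orientation: [-2.3, -2.139, 0.001]
ft_force: [-0.1, -0.2, -3.0]
width: 32.9
grasp_force: 30.0
```

```bash
python3 -m creep '[0,0,-0.001,0, 0,0,-0.001,0, 0,0,-0.001,0]' | sed -n 2,4p
```

```text
ee_pos: [582.8, -72.3, 17.6]
orientation: [2.3, 2.139, 0.001]
ft_force: [-1.9, 2.5, 6.1]
```

```bash
python3 -m creep '[0,0,0,0, 0,0,0,0, 0,0,0,0, 0,0,0.01,0, 0,0,0.035,0, 0,0,0.065,0, 0,0.005,0.09,0.05, 0.002,0.015,0.1,0.15, 0.004,0.034,0.1,0.26, 0.008,0.064,0.1,0.38]' 0.65 | sed -n 2,5p
python3 -m creep '[0.005,0.036,0,0.12, 0.009,0.072,0,0.24, 0.013,0.108,0,0.36, 0.018,0.144,0,0.48, 0.022,0.18,0,0.6, 0.027,0.215,0,0.72, 0.031,0.25,0,0.84, 0.035,0.28,0,0.95, 0.038,0.303,0,1.05, 0.04,0.314,0,1.116]' 0.5 | sed -n 2,5p
python3 -m creep '[0,0,-0.01,0, 0,0,-0.015,0, 0,0,-0.015,0]' | sed -n 2p
python3 w.py 630 306 60 5 30; python3 - <<'E'
from h import *
save(np.load('w.npz')['a'],'pics/w3.png')
a,d,P=shot("scene"); save(a,"pics/s3.png",(150,120,400,300),3)
E
```

```text
ee_pos: [591.3, -9.7, 118.8]
orientation: [1.85, 2.535, 0.002]
ft_force: [1.5, -0.7, 0.4]
width: 56.7
ee_pos: [630.5, 308.7, 117.5]
orientation: [0.22, 3.133, 0.002]
ft_force: [-0.6, -0.6, -0.6]
width: 43.6
ee_pos: [628.9, 303.8, 99.8]
1917 c [630.3 309.4] s [21.2 88. ] a 81.0 | tcp [629.4 303.7 100.4] yaw 81.4
```

View pics/w3.png

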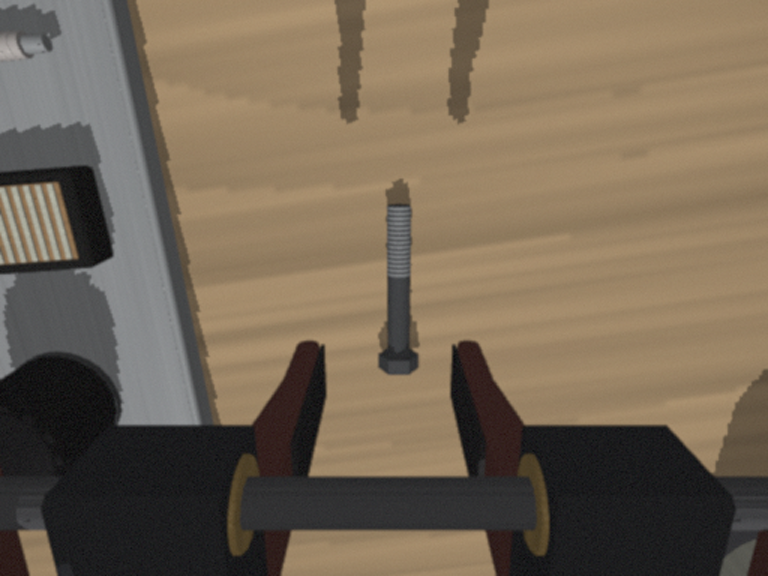

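View pics/s3.png

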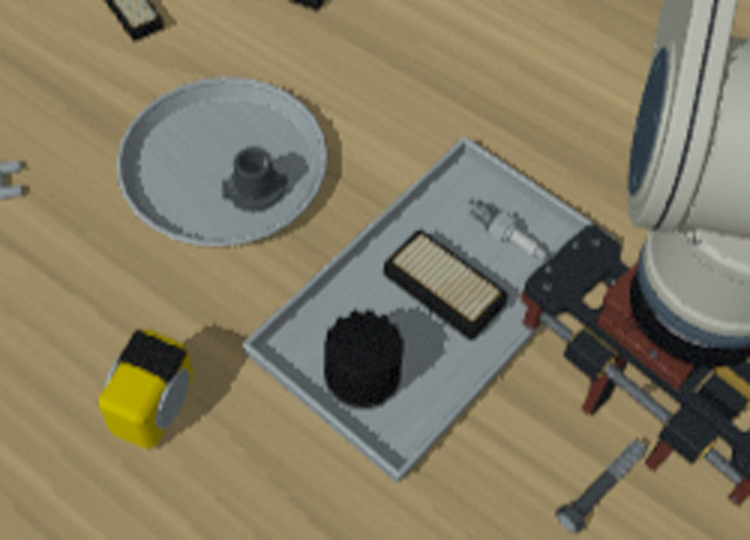

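The hub stands clear in the dish at s3 crop (255,180). The long bolt (wrist px 265,195) is centred between the fingers, so I'll shift 5 mm towards the head and grasp it.

```bash
python3 -m creep '[0.003,0.003,-0.01,0, 0.006,0.005,-0.03,0, 0.006,0.005,-0.055,0, 0.006,0.005,-0.075,0, 0.006,0.005,-0.088,0, 0.006,0.005,-0.094,0, 0.006,0.005,-0.0965,0, 0.006,0.005,-0.0965,0]' | sed -n 2,4p
python3 -m creep '[0,0,0,0, 0,0,0,0, 0,0,0,0, 0,0,0,0, 0,0,0,0, 0,0,0,0, 0,0,0,0, 0,0,0,0]' 0
python3 -m creep '[0,0,0.005,0, 0,0,0.015,0, 0,0,0.03,0, 0,0,0.05,0, -0.001,-0.005,0.07,0, -0.002,-0.015,0.085,0, -0.003,-0.03,0.095,0, -0.005,-0.052,0.1,0, -0.008,-0.08,0.1,0, -0.012,-0.112,0.1,0]'
```

```text
ee_pos: [636.5, 310.2, 5.1]
orientation: [-0.233, -3.133, 0.0]
ft_force: [-0.0, 0.2, -0.3]
t: 27.78
ee_pos: [636.5, 310.4, 5.6]
orientation: [0.232, 3.133, 0.0]
ft_force: [-0.3, -1.5, 3.5]
width: 11.0
grasp_force: 30.0
t: 28.62
ee_pos: [624.6, 197.6, 106.7]
orientation: [0.23, 3.131, 0.001]
ft_force: [0.4, -0.8, -1.3]
width: 11.0
grasp_force: 30.0
```

```bash
python3 -m creep '[-0.004,-0.035,0,0, -0.008,-0.072,0,0, -0.011,-0.11,0,0, -0.015,-0.148,0,0, -0.019,-0.185,0,0, -0.023,-0.222,0,0, -0.027,-0.258,0,0, -0.031,-0.29,0,0, -0.034,-0.315,0,0, -0.035,-0.332,0,0]' | sed -n 2p
python3 -m creep '[-0.001,-0.01,0,0, -0.0015,-0.013,-0.01,0, -0.0015,-0.013,-0.025,0, -0.0015,-0.013,-0.045,0, -0.0015,-0.013,-0.065,0, -0.0015,-0.013,-0.08,0, -0.0015,-0.013,-0.09,0, -0.0015,-0.013,-0.095,0, -0.0015,-0.013,-0.097,0, -0.0015,-0.013,-0.097,0]'
```

```text
ee_pos: [588.2, -136.8, 105.9]
t: 30.28
ee_pos: [587.1, -145.8, 8.6]
orientation: [-0.231, -3.131, -0.001]
ft_force: [-1.6, 0.7, 1.4]
width: 11.6
grasp_force: 30.0
```

```bash
python3 -m creep '[0,0,-0.001,0, 0,0,-0.001,0]' | sed -n 2,4p
python3 -m creep '[0,0,0,0, 0,0,0,0, 0,0,0,0, 0,0,0.01,0, 0,0,0.035,0, 0,0,0.065,0, 0,0,0.1,0, 0,0,0.13,0, 0,0,0.15,0, 0,0,0.155,0]' 0.35
python3 -m creep '[0,0.03,0.005,0, 0,0.07,0.02,0, 0,0.11,0.04,0, 0,0.15,0.06,0, -0.01,0.19,0.08,0, -0.03,0.22,0.09,0, -0.05,0.25,0.1,0, -0.07,0.27,0.1,0, -0.08,0.28,0.1,0, -0.08,0.28,0.1,0]' | sed -n 2p
python3 - <<'E'
from h import *
a,d,P=shot("side"); save(a[120:330,150:420],"pics/f1.png",None,2.9)
b,d,P=shot("scene"); save(b[80:300,80:400],"pics/f2.png",None,2.4)
E
```

```text
ee_pos: [587.5, -145.9, 8.5]
orientation: [-0.231, -3.132, -0.001]
ft_force: [-5.1, 0.5, 9.8]
t: 31.28
ee_pos: [590.1, -147.2, 166.9]
orientation: [0.231, 3.126, -0.002]
ft_force: [-0.1, -0.9, 0.3]
width: 30.8
grasp_force: 0.0
ee_pos: [505.5, 134.9, 261.6]
```

View pics/f1.png

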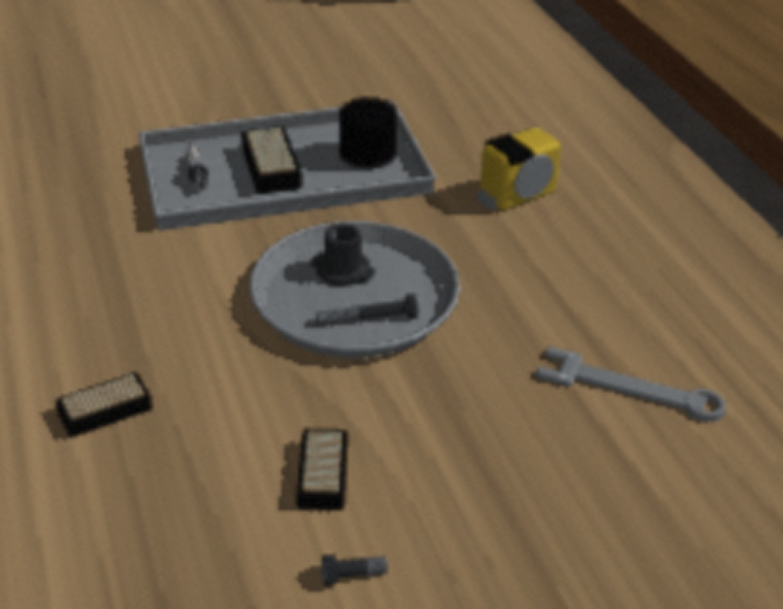

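View pics/f2.png

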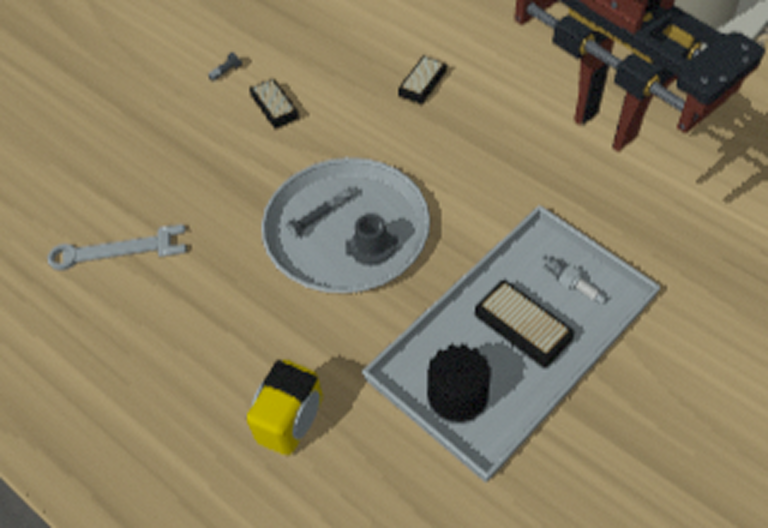

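Both views show all five parts on the tray and dish floors, clear of the rims and of each other. The wrench, tape, short bolt and small filters haven't moved, and the arm is clear, so I'm handing in.

```bash
python3 -c "
from workcell import ticket
print(ticket.close_job())"
```

```text
the job is handed in; nothing more can be done
None
```

Both kits are made up and the job is handed in: the oil filter, air filter and spark plug are in the tray, the blade hub and long bolt are in the dish, and nothing else was moved, at about 32 s of the 144 s allowed.

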